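Unbolt a drying case with the hooked rod

TASK

Two drying cases stand on the instrument maker's bench; open up the one with the hexagonal blank standing on its roof (not the round one), by drawing its steel bolt all the way back towards the robot. The bolt is under a wire rack where no hand fits, so keep the hand off this case and do it with the hooked rod from the cradle, then lay the rod back in its cradle, hook down. Leave the other case's bolt shut.

Things in the scene. Friction and masses are not known exactly. Their poses are not given: they have to be found in the camera images.
- rod_grip (a point): Hooked rod, 0.16 kg: wooden handle 150 mm long, 24 x 24 mm, with a 10 mm thick steel rod in front. This point is the handle's centre, where to grip it. x runs along the rod to the hook, z is up as it lies: at x = 210 mm the rod bends straight down (-z), its plain round tip ending 40 mm below the rod's axis. (A like tool on the bench has a straight rod with no hook.)
- cradle: Fixed wooden cradle for the rod, which lies along its x, hook to +x. Origin: centre of underside, on the bench. Two notched blocks 18 mm thick at x = -60 and +60 mm, between them 102 mm free for fingers above a 12 mm base board. Notch floors 58 mm above the bench, 54 mm wide, cheeks 16 mm high. The handle lies on these floors, its centre 70 mm above the bench, over the cradle's middle.
- case_hex: Fixed wooden case with a hexagonal tube (74 mm across) on its roof; the like one beside it has a round tube. Origin: centre of underside, on the bench; x points to its back. 190 mm wide, front at x = -120 mm, roof 70 mm above the bench. A wire rack, 130 to 140 mm above the roof, covers the bolt, on thin posts at x = -75, +35 and y = -88, +88 mm, open in front between the posts.
- bolt_hex_tab (a point): Middle of the top edge of the upright steel tab on this case's bolt: 36 mm wide (y), 5 mm thick, top 40 mm above the roof, at y = -35 mm of the case and x = 0 when shut. It stands on the bolt's bar, 16 mm wide, which runs to +x behind the tab, its top 12 mm above the roof, into guides 20 mm high from x = 57 mm on; a hook can come down over the bar between tab and guides.
- bolt_hex (a joint): How far this bolt is drawn back, m: 0 = shut, 0.06 = fully drawn (at its stop), moving along the case's -x. It slides stiffly (about 3 N) and stays where it is left.
- bolt_round (a joint): The same for the like bolt on the other case, which is to stay shut.
Not all that is in view belongs to the job. Leave any blue, orange or turquoise look-alike of the cradle alone.

How it is judged:
By the outcome, as a careful person would: the job done as asked, in the order asked, and still so for the second after the job is handed in, with the robot touching nothing.
It also fails if it takes over 58 s, if anything falls off the work surface, if the arm or the gripper's body presses on something with over 40 N, if the wrist force passes 120 N, or if a joint passes its speed limit or range.

ROBOT

A 6-joint arm with a two-finger parallel gripper is mounted at the origin on the work surface. World frame = base frame: x ahead of the robot, y to its left, z up, the work surface at z = 0. Lengths are in mm, angles in rad, forces in N, time in s.
With the tool pointing down it reaches from about 275 to 1000 mm from the base axis. Payload 8.4 kg.
Tool frame: the origin (TCP) lies midway between the tips of the shut fingers; the grasp point (between the pads) lies 19 mm behind it; z points along the fingers, y is the direction in which the jaws open and shut (so a half turn about z gives the same grasp; the last joint's range is limited). The gripper opens to 85 mm and grips with 20 to 120 N. Pads are 22 mm wide; open, the fingers measure 114 mm over their backs; the gripper's body (76 mm by 85 mm) begins 54 mm behind the grasp point. The pads swing forward as they close: fully open they stand 13 mm farther back than shut.
Start: joints at [1.249, 0.353, 1.633, -0, 1.155, -0.002], TCP at [196.484, 593.314, 207.481] pointing down, gripper open.
Joint ranges: [-2.63, 2.63], [-0.92, 2.1], [0.06, 2.66], [-1.3, 4.44], [0, 2.69], [-3.02, 3.02]. Speed limits (rad/s): [2.22, 2.22, 2.79, 3.14, 3.14, 3.14].

INTERFACE

Orientations are given as [roll, pitch, yaw] about the fixed x, y, z axes, in that order (R = Rz(yaw) Ry(pitch) Rx(roll)).
In Python, from rig import * gives the robot as it stands.
- The arm moves only by the tool play_rows, never from a script. Its argument "moves" is a list of rows, each a list of 3 entries, a list of its own where there are three numbers: the shift along the tool's x, y, z in m, then the turn, a rotation vector about the tool's x, y, z in rad, then the opening in per cent of the stroke, from 0 (shut) to 100 (fully open). In form: [[[x, y, z], [rx, ry, rz], fingers], ...]. A call has 1 to 20 rows; each row shifts and turns the commanded pose from where the row before left it, along the tool's axes as they then stand; what a row does not reach is not made up. A row lasts 1/10 s, in which the tool goes at most 50 mm and 8.59 degrees, less where a joint would pass 70% of its speed; a pose out of reach is approached as far as the arm can. A call is refused whole if a number of a shift passes 0.05 or a number of a turn 0.15, either way. A call with a gripper value outside its range is refused whole. The fingers move at their own pace and stop on an object; "squeeze" is the grip in N (left out, the last holds). Time passes only in rows, so rows that do not move let the fingers close. It gives the time, the measured TCP pose, the force and the opening at its end, in the units of the state.
- sense(): the state, without advancing time (a new reading comes with each control period).
- grab_frame(name): name is "scene" or "top"; returns a dict with "pixels" (420x560x3 uint8, red, green, blue), "intrinsics" (3x3 intrinsics, pixels), "R" (3x3) and "t" (3): a world point X has camera coordinates R X + t. Camera axes: x right, y down, z forward; pixel columns grow to the right and rows downward; lengths in mm; the calibration is good to about 2 mm. A picture is of the moment at which its call begins. There is no depth.
- sign_off(): hands the job in, once; it reports no verdict.
The state is a dict: "clock": time; "qpos": joint angles; "qvel": joint speeds; "joint_efforts": joint torques, N m; "eef_pos": TCP position; "tcp_rot": TCP orientation; "contact_force": force on the tool from outside, world axes, zero at the start; "wrist_torque": the same for the moment, N m; "opening": opening from 0.0 (shut) to 1.0 (fully open).
Only numpy, scipy, OpenCV 4.12 (cv2) and the standard library are available. Lean on these libraries where they do the work, as an engineer would, in place of code of your own. Each camera call takes 0.05 s, during which the arm holds its last target. There are 200 camera calls.

## Working session

There is one attempt and no reset: what is moved stays moved. The work goes in short steps, Python scripts to look and compute and a tool call to move; the robot and the scene stay as the last step left them, time stands still between calls to the robot, and variables do not carry over. Pictures are saved under pics/ and viewed, about 8 in all and at most 12, crops included, and the job is handed in when it is done.

Besides the shell and the picture viewer there is one more tool, called after "Call:" as name([rows], argument=value, ...), one row to a line, values as JSON. play_rows: Moves the arm, as the interface text tells. Its arguments: {"type":"object","properties":{"moves":{"type":"array"},"squeeze":{"type":"number"}},"required":["moves"]}

```bash
mkdir -p pics; ls
cat > h.py <<'E'
from rig import *
import numpy as np, cv2
def snap(n,f):
    d=grab_frame(n); cv2.imwrite(f,cv2.cvtColor(d["pixels"],cv2.COLOR_RGB2BGR)); np.savez(f[:-4]+'.npz',**{k:np.array(v) for k,v in d.items()}); return d
def ray(d,u,v):
    K,R,t=[np.array(d[k],float) for k in("intrinsics","R","t")]; t=t.ravel()
    return -R.T@t, R.T@np.linalg.inv(K)@np.array([u,v,1.])
def onz(d,u,v,z):
    o,r=ray(d,u,v); return o+r*(z-o[2])/r[2]
def tri(a,pa,b,pb):
    o1,r1=ray(a,*pa);o2,r2=ray(b,*pb)
    s=np.linalg.lstsq(np.c_[r1,-r2],o2-o1,rcond=None)[0]
    p,q=o1+r1*s[0],o2+r2*s[1]; return (p+q)/2,np.linalg.norm(p-q)
def proj(d,X):
    K,R,t=[np.array(d[k],float) for k in("intrinsics","R","t")]; c=K@(R@np.array(X,float)+t.ravel()); return c[:2]/c[2]
E
python3 - <<'E'
from h import *
for n in("scene","top"):
    d=snap(n,f'pics/{n}0.png'); print(n,d["intrinsics"],ray(d,280,210))
print(sense())
E
```

```text
pics
scene [[464.71292999   0.         274.47350555]
 [  0.         464.71292999 211.9058831 ]
 [  0.           0.           1.        ]] (array([ 1116.98707736, -1019.40335132,  1019.3172926 ]), array([-0.42339602,  0.60685226, -0.67277365]))
top [[533.64815399   0.         272.13891112]
 [  0.         533.64815399 211.47037969]
 [  0.           0.           1.        ]] (array([ 276.19504336, -205.34087802, 1451.94472977]), array([ 0.19633849, -0.00139372, -0.98064971]))
{'clock': 0.1, 'qpos': array([ 1.24861477e+00,  3.53585835e-01,  1.63406307e+00,  9.06489152e-06,
        1.15522235e+00, -2.39664009e-03]), 'qvel': array([-0.00303292, -0.00071639, -0.00146676,  0.00081424,  0.00011779,
       -0.00034532]), 'joint_efforts': array([-1.24729202e-03, -6.06352901e+01, -3.42818177e+01, -1.20009304e-04,
        3.86821164e-03, -5.52002177e-05]), 'eef_pos': array([196.32344383, 592.87216304, 206.8310321 ]), 'tcp_rot': array([-3.14031408e+00, -1.13529518e-05,  2.82180407e+00]), 'contact_force': array([ 0.73958953, -0.05988581,  0.23230116]), 'wrist_torque': array([ 0.02953987,  0.06075529, -0.0137364 ]), 'opening': 1.0012149269327317}
```

View pics/scene0.png

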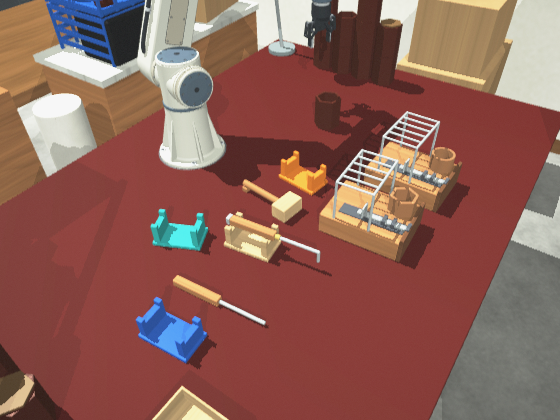

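View pics/top0.png

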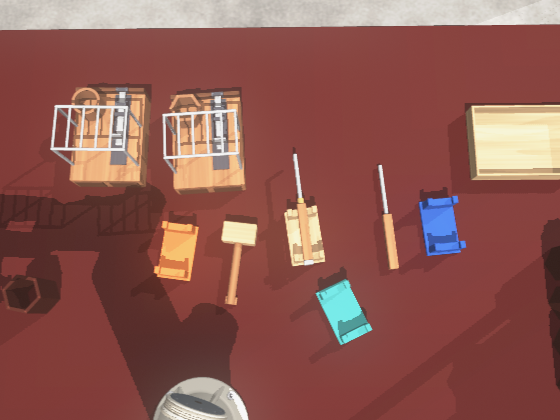

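The scene view shows two cases, at scene (370,220) / top (207,140) and scene (420,175) / top (108,138). The wooden cradle with the hooked rod is at scene (255,235) / top (305,235). A straight tool is at scene (220,300) / top (390,220). Next is one enlarged crop to confirm which tube is hexagonal.

Run:
```python
import cv2,numpy as np
s=cv2.imread('pics/scene0.png');t=cv2.imread('pics/top0.png')
r=lambda im,x,y,w,h:cv2.resize(im[y:y+h,x:x+w],(400,300),interpolation=cv2.INTER_CUBIC)
a=np.vstack([np.hstack([r(s,310,100,160,120),r(s,310,145,160,120)]),np.hstack([r(t,150,80,160,120),r(t,250,145,160,120)])])
cv2.imwrite('pics/c1.png',a)
```

```text
(no output)
```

View pics/c1.png

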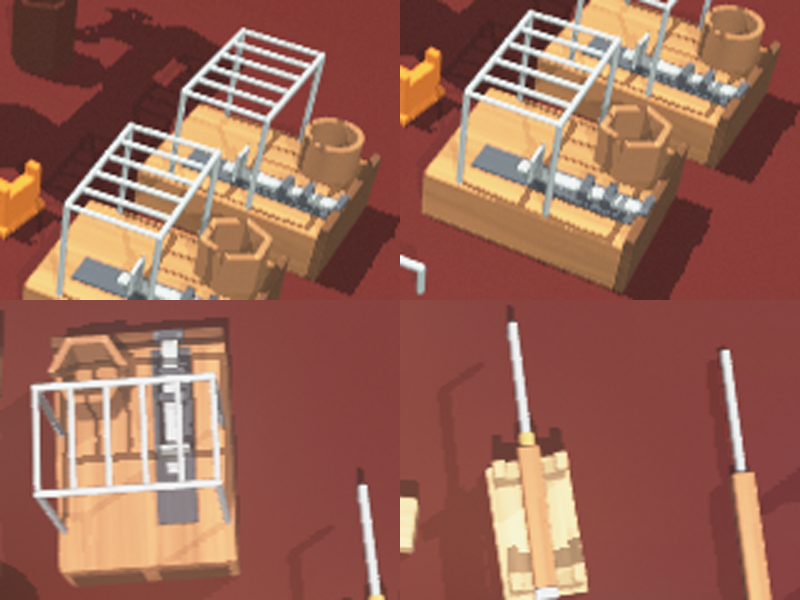

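Confirmed: the case at top (207,140) / scene (370,220) carries the hexagonal tube, and the one at top (108,138) is round. The rod in the pale cradle has the hook (scene bend at about (319,251)), while the tool at top (390,220) is straight. Next I enlarge the rod and the case to get exact pixels.

Run:
```python
import cv2,numpy as np
s=cv2.imread('pics/scene0.png');t=cv2.imread('pics/top0.png')
def r(im,x,y,w,h,W,H):
    o=cv2.resize(im[y:y+h,x:x+w],(W,H),interpolation=cv2.INTER_CUBIC)
    for k in range(0,w,10): cv2.line(o,(k*W//w,0),(k*W//w,4 if (x+k)%50 else 12),(255,255,255),1)
    for k in range(0,h,10): cv2.line(o,(0,k*H//h),(4 if (y+k)%50 else 12,k*H//h),(255,255,255),1)
    return o
a=np.hstack([r(s,310,140,120,120,480,480)[:, :480],r(t,165,85,80,120,320,480)])
b=np.hstack([r(s,220,205,110,60,440,240),r(t,270,140,70,130,280,520)[0:240]])
cv2.imwrite('pics/c2.png',a)
c=np.hstack([r(s,220,200,110,70,495,315).copy(),np.zeros((315,5,3),np.uint8)])
d=r(t,270,140,70,130,300,557)
c=np.vstack([c,np.zeros((557-315,500,3),np.uint8)])
cv2.imwrite('pics/c3.png',np.hstack([c,d]))
```

```text
(no output)
```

View pics/c2.png

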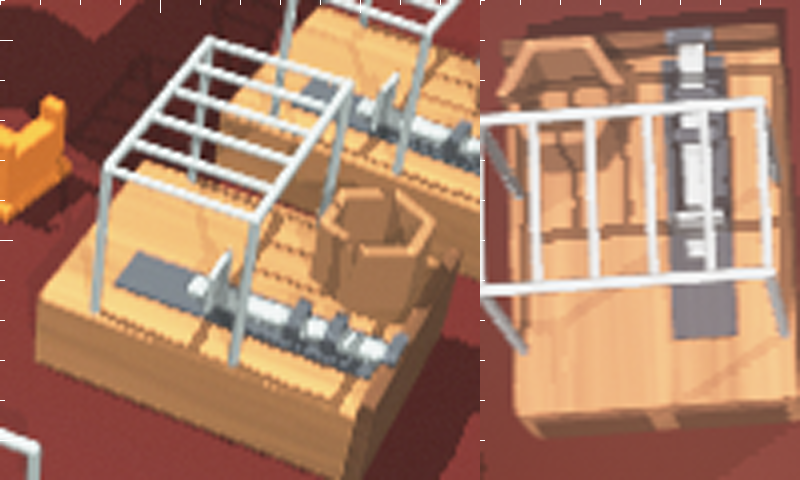

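View pics/c3.png

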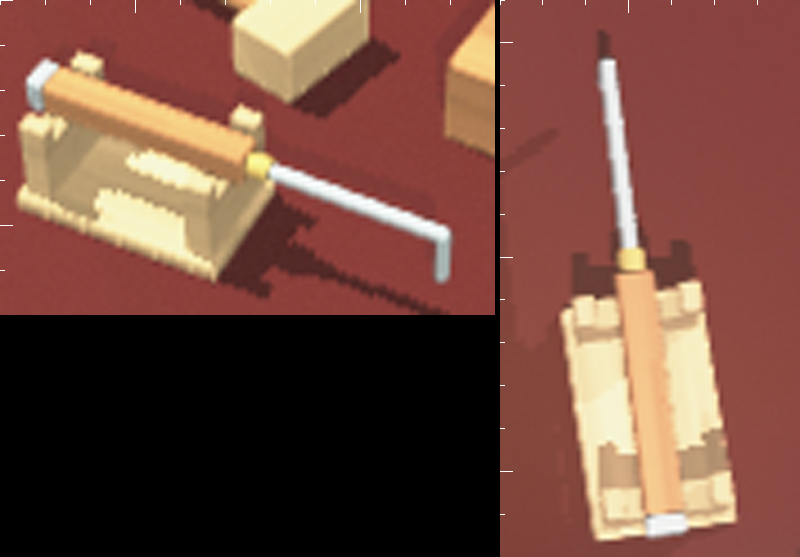

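Pixels from the crops:

| Feature | Scene | Top |
|---|---|---|
| Tab top-edge middle | (364.8,206.3) | (220,138.5) |
| Handle butt | (229.3,218.9) | (309,262.5) |
| Handle front | (275.5,234.4) | (301.3,203.5) |
| Hook bend | (317.8,251.8) | (294.7,154.5) |

```bash
cat >> h.py <<'E'
def load(f): return dict(np.load(f))
E
python3 - <<'E'
from h import *
np.set_printoptions(precision=1,suppress=True)
S,T=load('pics/scene0.npz'),load('pics/top0.npz')
P={'tab':((364.8,206.3),(220,138.5)),'butt':((229.3,218.9),(309,262.5)),'front':((275.5,234.4),(301.3,203.5)),'bend':((317.8,251.8),(294.7,154.5)),
'roofF-y':((319.25,214.5),(245,185.5))}
for k,(a,b) in P.items():
    print(k,*tri(S,a,T,b))
print('rod z70',[onz(T,*P[k][1],82)for k in('butt','front')],onz(T,*P['bend'][1],75))
print('roof front',onz(T,174.25,187.5,70),onz(T,244.5,185.5,70),'plate',[onz(T,*p,70) for p in((213.5,169.5),(229,169))])
print('roof -y edge scene',onz(S,319.25,214.5,70),onz(S,398,242,70))
print('tab z110',onz(T,220,138.5,110),onz(S,364.8,206.3,110))
print('rack corners z205 top', [onz(T,165+(u-480)/4,85+v/4,205) for u,v in((483,121),(760,102),(770,272),(483,291))])
print('rack scene z205',[onz(S,310+u/4,140+v/4,205) for u,v in((107,163),(260,218),(348,85),(210,44))])
print('notch',[onz(T,270+(u-500)/4.285,140+v/4.285,74) for u,v in((580,305),(690,290),(607,505),(725,490))])
for k in(0,1,2): pass
E
```

```text
tab [740.1 -48.7 108.2] 3.3588618228364386
butt [ 414.9 -280.6   70.2] 2.927700113285917
front [ 570.  -262.4   76.1] 3.1286623114771537
bend [ 704.2 -248.    71.8] 1.1743372496258904
roofF-y [ 624.  -111.9   64.3] 6.350205137408403
rod z70 [array([ 412.7, -281. ,   82. ]), array([ 567.6, -263.2,   82. ])] [ 703.7 -247.6   75. ]
roof front [615.6  74.7  70. ] [ 620. -113.   70.] plate [array([664.7, -29.3,  70. ]), array([665.9, -71. ,  70. ])]
roof -y edge scene [ 628.9 -114.6   70. ] [870.5 -90.4  70. ]
tab z110 [738.1 -50.  110. ] [741.9 -49.1 110. ]
rack corners z205 top [array([766.7,  74.6, 205. ]), array([777.8, -97. , 205. ]), array([ 668.1, -104.3,  205. ]), array([657.2,  70.6, 205. ])]
rack scene z205 [array([668. , -97.4, 205. ]), array([782.3, -92.6, 205. ]), array([769.9,  78.6, 205. ]), array([662.7,  70.2, 205. ])]
notch [array([ 548.8, -230.1,   74. ]), array([ 557.8, -297.7,   74. ]), array([ 425.7, -245.3,   74. ]), array([ 434.5, -316.7,   74. ])]
```

Geometry estimates:
- **Rod:** handle centre about (490,-272,70), yaw about 0.115.
- **Cradle:** matches the rod, centre (491,-272), yaw about 0.12.
- **Tab:** about (740,-49,109), case yaw about 0.05.

I turn the tool first, then travel over the handle.

Call:
play_rows([
  [[0,0,0],[0,0,0.1],100],
  [[0,0,0],[0,0,0.149],100],
  [[0,0,0],[0,0,0.149],100],
  [[0,0,0],[0,0,0.149],100],
  [[0,0,0],[0,0,0.149],100],
  [[0,0,0],[0,0,0.149],100],
  [[0,0,0],[0,0,0.149],100],
  [[0,0,0],[0,0,0.149],100],
  [[0,0,0],[0,0,0.149],100],
  [[0,0,0],[0,0,0.149],100],
  [[0,0,0],[0,0,0.149],100],
  [[0,0,0],[0,0,0.149],100],
  [[0,0,0],[0,0,0.149],100],
  [[0,0,0],[0,0,0.149],100],
  [[0,0,0],[0,0,0.149],100],
  [[0,0,0],[0,0,0.149],100],
  [[0,0,0],[0,0,0.149],100],
  [[0,0,0],[0,0,0.149],100],
  [[0,0,0],[0,0,0.075],100],
  [[0,0,0],[0,0,0],100],
])

```text
clock: 2.1
eef_pos: [196.4, 593.1, 207.1]
tcp_rot: [3.141, 0.0, 0.113]
contact_force: [-0.1, 0.4, 0.4]
opening: 0.996
```

Call:
play_rows([
  [[0.005,0.02,0],[0,0,0],100],
  [[0.008,0.035,0],[0,0,0],100],
  [[0.01,0.048,0],[0,0,0],100],
  [[0.01,0.048,0],[0,0,0],100],
  [[0.01,0.048,0],[0,0,0],100],
  [[0.01,0.048,0],[0,0,0],100],
  [[0.01,0.048,0],[0,0,0],100],
  [[0.01,0.048,0],[0,0,0],100],
  [[0.01,0.048,0],[0,0,0],100],
  [[0.01,0.048,0],[0,0,0],100],
  [[0.01,0.048,0],[0,0,0],100],
  [[0.01,0.048,0],[0,0,0],100],
  [[0.01,0.048,0],[0,0,0],100],
  [[0.01,0.048,0],[0,0,0],100],
  [[0.01,0.048,0],[0,0,0],100],
  [[0.01,0.048,0],[0,0,0],100],
  [[0.01,0.048,0],[0,0,0],100],
  [[0.01,0.048,0],[0,0,0],100],
  [[0.01,0.04,0],[0,0,0],100],
  [[0.01,0.03,0],[0,0,0],100],
])

```text
clock: 4.1
eef_pos: [489.9, -274.7, 207.2]
tcp_rot: [3.141, 0.0, 0.115]
contact_force: [0.3, 0.3, 0.2]
opening: 0.998
```

Call:
play_rows([
  [[0,-0.002,0.015],[0,0,0],100],
  [[0,0,0.025],[0,0,0],100],
  [[0,0,0.03],[0,0,0],100],
  [[0,0,0.03],[0,0,0],100],
  [[0,0,0.025],[0,0,0],100],
  [[0,0,0.02],[0,0,0],100],
  [[0,0,0.011],[0,0,0],100],
  [[0,0,0],[0,0,0],100],
  [[0,0,0],[0,0,0],100],
])

```text
clock: 5.0
eef_pos: [489.8, -270.2, 52.0]
tcp_rot: [3.141, -0.0, 0.115]
contact_force: [1.3, -0.0, -0.7]
opening: 1.0
```

Run:
```python
from h import *
snap('scene','pics/s1.png');snap('top','pics/t1.png')
s=cv2.imread('pics/s1.png');t=cv2.imread('pics/t1.png')
cv2.imwrite('pics/c4.png',np.hstack([cv2.resize(s[170:290,200:340],(420,360),interpolation=cv2.INTER_CUBIC),cv2.resize(t[140:280,260:350],(231,360),interpolation=cv2.INTER_CUBIC)]))
```

```text
(no output)
```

View pics/c4.png

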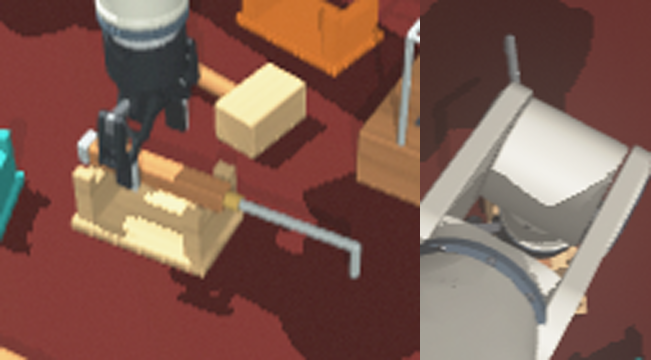

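The fingers straddle the handle between the blocks (crop (125,150)), with no contact force. Closing and lifting.

Call:
play_rows([
  [[0,0,0],[0,0,0],60],
  [[0,0,0],[0,0,0],30],
  [[0,0,0],[0,0,0],0],
  [[0,0,0],[0,0,0],0],
  [[0,0,0],[0,0,0],0],
  [[0,0,0],[0,0,0],0],
  [[0,0,0],[0,0,0],0],
  [[0,0,0],[0,0,0],0],
  [[0,0,0],[0,0,0],0],
  [[0,0,0],[0,0,0],0],
], squeeze=70)

```text
clock: 6.1
eef_pos: [489.6, -270.1, 52.0]
tcp_rot: [3.141, -0.0, 0.114]
contact_force: [-0.6, 0.5, 6.2]
opening: 0.249
```

Call:
play_rows([
  [[0,0,-0.005],[0,0,0],0],
  [[0,0,-0.01],[0,0,0],0],
  [[0,0,-0.015],[0,0,0],0],
  [[0,0,-0.02],[0,0,0],0],
  [[0,0,-0.02],[0,0,0],0],
  [[0,0,-0.015],[0,0,0],0],
  [[0,0,-0.006],[0,0,0],0],
  [[0,0,0],[0,0,0],0],
  [[0,0,0],[0,0,0],0],
])

```text
clock: 7.0
eef_pos: [489.0, -269.8, 142.0]
tcp_rot: [-3.141, 0.001, 0.114]
contact_force: [-0.1, 0.6, -1.8]
opening: 0.25
```

Run:
```python
from h import *
snap('scene','pics/s2.png');snap('top','pics/t2.png')
s=cv2.imread('pics/s2.png');t=cv2.imread('pics/t2.png')
cv2.imwrite('pics/c5.png',np.hstack([cv2.resize(s[160:260,220:340],(480,400),interpolation=cv2.INTER_CUBIC),cv2.resize(t[130:210,265:325],(300,400),interpolation=cv2.INTER_CUBIC)]))
```

```text
(no output)
```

View pics/c5.png

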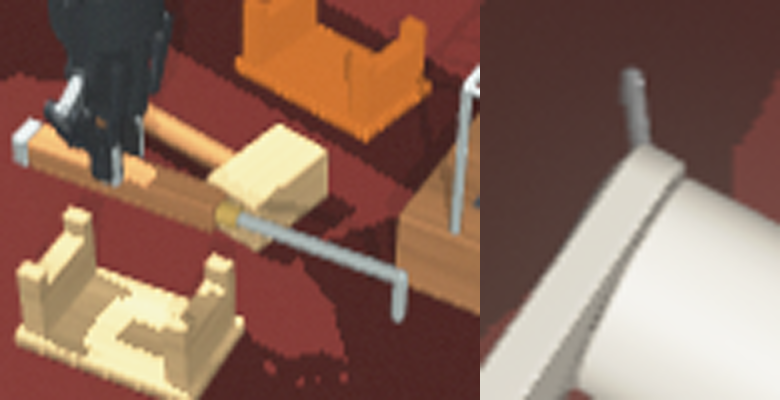

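The rod is held level with the hook down. Bend pixels: scene (320.5,228.3), top (295,144.4); tip at scene (319.8,240).

Run:
```python
from h import *
np.set_printoptions(precision=1,suppress=True)
S,T=load('pics/scene0.npz'),load('pics/top0.npz')
print(tri(S,(320.5,228.3),T,(295,144.6)), onz(T,295,144.6,166),onz(S,320.5,228.3,161),onz(S,319.8,240,121))
print(tri(S,(320+0,227.5),T,(295,145.5)))
```

```text
(array([ 704.4, -245.3,  159.8]), np.float64(2.331100199416537)) [ 701.3 -245.8  166. ] [ 705.7 -245.4  161. ] [ 707.7 -248.8  121. ]
(array([ 702. , -244.9,  160.9]), np.float64(3.3207535944880715))
```

Call:
play_rows([
  [[-0.015,0,0],[0,0,0],0],
  [[-0.03,0,0],[0,0,0],0],
  [[-0.03,0,0],[0,0,0],0],
  [[-0.015,0,0],[0,0,0.03],0],
  [[0,0,0],[0,0,0.029],0],
  [[0,-0.012,0],[0,0,0],0],
  [[0.002,-0.025,0],[0,0,0],0],
  [[0.002,-0.03,0],[0,0,0],0],
  [[0.002,-0.03,0],[0,0,0],0],
  [[0.002,-0.03,0],[0,0,0],0],
  [[0.002,-0.03,0],[0,0,0],0],
  [[0.002,-0.03,0],[0,0,0],0],
  [[0,-0.015,0],[0,0,0],0],
  [[0,-0.01,0],[0,0,0],0],
  [[0,0,0],[0,0,0],0],
])

```text
clock: 8.6
eef_pos: [400.7, -66.5, 142.6]
tcp_rot: [-3.141, -0.0, 0.057]
contact_force: [0.2, 0.4, -2.0]
opening: 0.248
```

Run:
```python
from h import *
snap('scene','pics/s3.png');snap('top','pics/t3.png')
s=cv2.imread('pics/s3.png');t=cv2.imread('pics/t3.png')
cv2.imwrite('pics/c6.png',np.hstack([cv2.resize(s[130:260,300:430],(400,400),interpolation=cv2.INTER_CUBIC),cv2.resize(t[100:210,160:260],(364,400),interpolation=cv2.INTER_CUBIC)]))
print(sense()['eef_pos'])
```

```text
[400.76319456 -67.87818706 142.56287655]
```

View pics/c6.png

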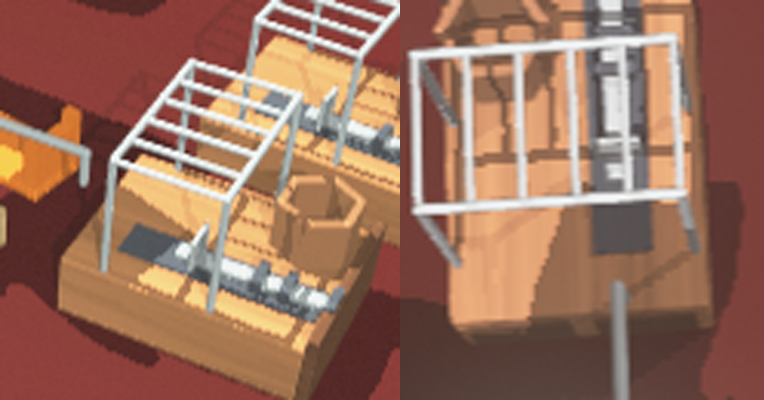

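The hook is in front of the case: bend at top px (220.4,178.3), and the bolt plate's front centre at top px (221,168.7). Checking alignment numerically.

Run:
```python
from h import *
np.set_printoptions(precision=1,suppress=True)
S,T=load('pics/s3.npz'),load('pics/t3.npz')
c=lambda u,v:(160+(u-400)/3.64,100+v/3.64)
print('hook',onz(T,*c(620,283),166),onz(S,300+87/3.077,130+153/3.077,161))
print('plate front ctr',onz(T,*c(622,251),71),'bolt back',onz(T,*c(613.5,5),80),'tabtop',onz(T,*c(618,143),110))
print(tri(S,(300+201/3.077,130+240/3.077),T,c(618,143)))
print(proj(T,[740,-49,110]))
```

```text
hook [616.4 -59.3 166. ] [620.7 -57.  161. ]
plate front ctr [665.9 -49.5  71. ] bolt back [854.9 -41.1  80. ] tabtop [735.9 -49.7 110. ]
(array([741.2, -47.1, 100.5]), np.float64(4.806356176081896))
[219.6 137.8]
```

Call:
play_rows([
  [[0.01,-0.003,0],[0,0,0],0],
  [[0.02,0,0],[0,0,0],0],
  [[0.025,0,0],[0,0,0],0],
  [[0.025,0,0],[0,0,0],0],
  [[0.025,0,0],[0,0,0],0],
  [[0.025,0,0],[0,0,0],0],
  [[0.016,0,0],[0,0,0],0],
  [[0.008,0,0],[0,0,0],0],
  [[0,0,0],[0,0,0],0],
  [[0,0,0],[0,0,0],0],
])

```text
clock: 9.7
eef_pos: [553.2, -56.7, 142.1]
tcp_rot: [-3.141, 0.001, 0.054]
contact_force: [-0.7, 0.1, -2.2]
opening: 0.249
```

Run:
```python
from h import *
snap('scene','pics/s4.png');snap('top','pics/t4.png')
s=cv2.imread('pics/s4.png');t=cv2.imread('pics/t4.png')
cv2.imwrite('pics/c7.png',np.hstack([cv2.resize(s[160:240,330:420],(450,400),interpolation=cv2.INTER_CUBIC),cv2.resize(t[100:190,190:260],(311,400),interpolation=cv2.INTER_CUBIC)]))
```

```text
(no output)
```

View pics/c7.png

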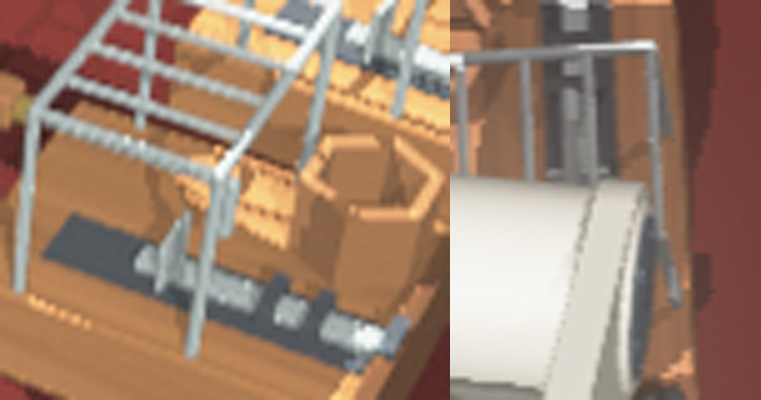

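The hook shows just right of the front -y post, at scene px about (376,207), beyond the tab (365,206.6). Lowering it behind the tab.

Run:
```python
from h import *
S=load('pics/s4.npz'); print(onz(S,375.8,207,122), onz(S,365.2,206.6,110))
```

```text
[774.44148783 -47.26389347 122.        ] [743.48574042 -49.65356538 110.        ]
```

Call:
play_rows([
  [[0,0,0.004],[0,0,0],0],
  [[0,0,0.006],[0,0,0],0],
  [[0,0,0.006],[0,0,0],0],
  [[0,0,0.006],[0,0,0],0],
  [[0,0,0.005],[0,0,0],0],
  [[0,0,0.004],[0,0,0],0],
  [[0,0,0.002],[0,0,0],0],
  [[0,0,0],[0,0,0],0],
  [[0,0,0],[0,0,0],0],
])

```text
clock: 10.7
eef_pos: [554.1, -56.5, 109.6]
tcp_rot: [3.142, -0.0, 0.055]
contact_force: [0.7, 0.5, -1.5]
opening: 0.251
```

No contact, so it is in the slot. Pulling back.

Call:
play_rows([
  [[-0.005,0,0],[0,0,0],0],
  [[-0.008,0,0],[0,0,0],0],
  [[-0.008,0,0],[0,0,0],0],
  [[-0.008,0,0],[0,0,0],0],
  [[-0.006,0,0],[0,0,0],0],
  [[-0.005,0,0],[0,0,0],0],
  [[-0.005,0,0],[0,0,0],0],
])

```text
clock: 11.4
eef_pos: [509.0, -59.0, 109.7]
tcp_rot: [3.141, -0.001, 0.055]
contact_force: [3.7, 0.1, -2.6]
opening: 0.245
```

Call:
play_rows([
  [[-0.005,0,0],[0,0,0],0],
  [[-0.005,0,0],[0,0,0],0],
  [[-0.005,0,0],[0,0,0],0],
  [[-0.005,0,0],[0,0,0],0],
  [[-0.005,0,0],[0,0,0],0],
  [[-0.003,0,0],[0,0,0],0],
])

```text
clock: 12.0
eef_pos: [480.5, -60.5, 109.4]
tcp_rot: [-3.142, 0.0, 0.055]
contact_force: [3.2, 0.5, -3.5]
opening: 0.251
```

The steady 3 N or so is the sliding bolt. I continue in small steps to the stop.

Call:
play_rows([
  [[-0.004,0,0],[0,0,0],0],
  [[-0.003,0,0],[0,0,0],0],
  [[0,0,0],[0,0,0],0],
])

```text
clock: 12.3
eef_pos: [473.3, -60.8, 109.4]
tcp_rot: [-3.141, 0.001, 0.055]
contact_force: [1.4, -0.7, -1.8]
opening: 0.251
```

Call:
play_rows([
  [[-0.002,0,0],[0,0,0],0],
  [[-0.002,0,0],[0,0,0],0],
  [[0,0,0],[0,0,0],0],
])

```text
clock: 12.6
eef_pos: [473.3, -61.2, 110.4]
tcp_rot: [3.141, -0.006, 0.055]
contact_force: [10.5, 0.8, -4.5]
opening: 0.249
```

Call:
play_rows([
  [[-0.002,0,0],[0,0,0],0],
  [[0,0,0],[0,0,0],0],
])

```text
clock: 12.8
eef_pos: [473.4, -61.5, 111.0]
tcp_rot: [3.14, -0.01, 0.055]
contact_force: [16.0, 0.8, -6.0]
opening: 0.249
```

Call:
play_rows([
  [[-0.002,0,0],[0,0,0],0],
  [[0,0,0],[0,0,0],0],
])

```text
clock: 13.0
eef_pos: [473.4, -61.7, 111.6]
tcp_rot: [3.14, -0.014, 0.055]
contact_force: [20.9, 1.9, -7.3]
opening: 0.253
```

At the stop: position stays fixed while the force rises to 21 N. Easing forward, lifting over the tab and looking.

Call:
play_rows([
  [[0.006,0,0],[0,0,0],0],
  [[0.006,0,0],[0,0,0],0],
  [[0.004,0,0],[0,0,0],0],
  [[0,0,-0.005],[0,0,0],0],
  [[0,0,-0.01],[0,0,0],0],
  [[0,0,-0.012],[0,0,0],0],
  [[0,0,-0.007],[0,0,0],0],
  [[0,0,0],[0,0,0],0],
  [[0,0,0],[0,0,0],0],
])

```text
clock: 13.9
eef_pos: [482.1, -60.4, 143.8]
tcp_rot: [3.141, -0.001, 0.055]
contact_force: [-0.5, 0.2, -2.2]
opening: 0.253
```

Run:
```python
from h import *
snap('scene','pics/s5.png');snap('top','pics/t5.png')
s=cv2.imread('pics/s5.png');t=cv2.imread('pics/t5.png')
cv2.imwrite('pics/c8.png',np.hstack([cv2.resize(s[120:240,310:430],(400,400),interpolation=cv2.INTER_CUBIC),cv2.resize(t[80:200,150:250],(333,400),interpolation=cv2.INTER_CUBIC)]))
```

```text
(no output)
```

View pics/c8.png

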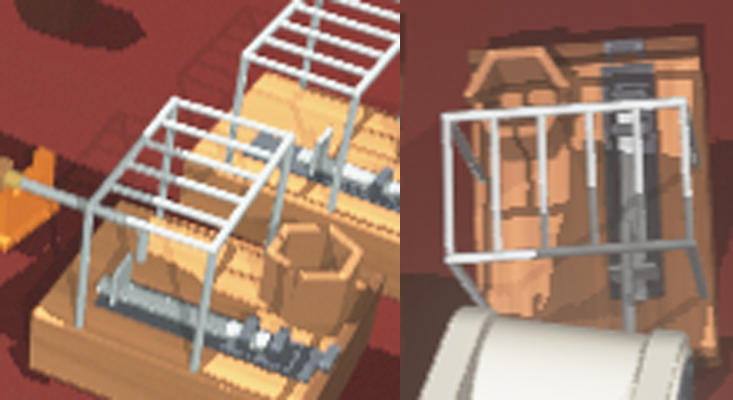

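The bolt tab now stands at scene px about (347,200), well forward, while the round case's tab at (407,166) looks unchanged. Withdrawing the rod and carrying it back to the cradle.

Run:
```python
from h import *
S=load('pics/s5.npz'); print(onz(S,347.2,200.4,110))
```

```text
[686.84115384 -54.18089741 110.        ]
```

Call:
play_rows([
  [[-0.01,0,0],[0,0,0],0],
  [[-0.022,0,0],[0,0,0],0],
  [[-0.025,0,0],[0,0,0],0],
  [[-0.02,0,0],[0,0,0],0],
  [[-0.007,0,0],[0,0,0],0],
  [[0,0.015,0],[0,0,0],0],
  [[-0.002,0.03,0],[0,0,0],0],
  [[-0.002,0.035,0],[0,0,0],0],
  [[-0.002,0.035,0],[0,0,0],0],
  [[-0.002,0.035,0],[0,0,0],0],
  [[-0.002,0.035,0],[0,0,0],0],
  [[-0.002,0.02,0],[0,0,0],0],
  [[0,0.01,0],[0,0,0],0],
  [[0,0,0],[0,0,-0.03],0],
  [[0,0,0],[0,0,-0.029],0],
  [[0,0,0],[0,0,0],0],
  [[0,0,0],[0,0,0],0],
])

```text
clock: 15.7
eef_pos: [398.1, -279.4, 143.5]
tcp_rot: [-3.141, 0.0, 0.115]
contact_force: [-0.1, 0.0, -1.9]
opening: 0.248
```

Call:
play_rows([
  [[0.012,0.001,0],[0,0,0],0],
  [[0.025,0,0],[0,0,0],0],
  [[0.03,0,0],[0,0,0],0],
  [[0.018,0,0],[0,0,0],0],
  [[0.007,0,0],[0,0,0],0],
  [[0,0,0],[0,0,0],0],
  [[0,0,0.012],[0,0,0],0],
  [[0,0,0.02],[0,0,0],0],
  [[0,0,0.02],[0,0,0],0],
  [[0,0,0.015],[0,0,0],0],
  [[0,0,0.01],[0,0,0],0],
  [[0,0,0.006],[0,0,0],0],
  [[0,0,0],[0,0,0],0],
  [[0,0,0],[0,0,0],0],
])

```text
clock: 17.1
eef_pos: [489.7, -271.1, 60.9]
tcp_rot: [3.141, -0.0, 0.114]
contact_force: [-0.6, 0.1, -2.0]
opening: 0.253
```

Call:
play_rows([
  [[0,0,0.003],[0,0,0],0],
  [[0,0,0.002],[0,0,0],0],
  [[0,0,0.002],[0,0,0],0],
  [[0,0,0],[0,0,0],0],
])

```text
clock: 17.5
eef_pos: [489.4, -270.8, 53.3]
tcp_rot: [-3.141, 0.0, 0.114]
contact_force: [-0.1, 0.1, -1.9]
opening: 0.247
```

Call:
play_rows([
  [[0,0,0.001],[0,0,0],0],
  [[0,0,0.001],[0,0,0],0],
  [[0,0,0],[0,0,0],0],
])

```text
clock: 17.8
eef_pos: [489.6, -270.9, 52.1]
tcp_rot: [3.141, -0.0, 0.114]
contact_force: [-1.6, 0.9, 5.0]
opening: 0.244
```

The rod is now seated, with the force at +5 N. Releasing and rising.

Call:
play_rows([
  [[0,0,0],[0,0,0],40],
  [[0,0,0],[0,0,0],60],
  [[0,0,0],[0,0,0],80],
  [[0,0,0],[0,0,0],100],
  [[0,0,0],[0,0,0],100],
  [[0,0,0],[0,0,0],100],
  [[0,0,0],[0,0,0],100],
  [[0,0,0],[0,0,0],100],
  [[0,0,0],[0,0,0],100],
])

```text
clock: 18.7
eef_pos: [489.5, -270.9, 51.5]
tcp_rot: [3.142, -0.0, 0.114]
contact_force: [1.1, -0.3, 0.8]
opening: 0.997
```

Call:
play_rows([
  [[0,0,-0.01],[0,0,0],100],
  [[0,0,-0.02],[0,0,0],100],
  [[0,0,-0.03],[0,0,0],100],
  [[0,0,-0.04],[0,0,0],100],
  [[0,0,-0.04],[0,0,0],100],
  [[0,0,-0.02],[0,0,0],100],
  [[0,0,0],[0,0,0],100],
  [[-0.01,0.02,0],[0,0,0],100],
  [[-0.02,0.03,0],[0,0,0],100],
  [[-0.03,0.03,0],[0,0,0],100],
  [[-0.03,0.03,0],[0,0,0],100],
  [[-0.02,0.03,0],[0,0,0],100],
  [[-0.01,0.03,0],[0,0,0],100],
  [[0,0.02,0],[0,0,0],100],
  [[0,0,0],[0,0,0],100],
  [[0,0,0],[0,0,0],100],
])

```text
clock: 20.3
eef_pos: [391.3, -472.6, 210.5]
tcp_rot: [-3.14, 0.001, 0.113]
contact_force: [1.0, 0.3, -0.3]
opening: 1.002
```

Run:
```python
from h import *
snap('scene','pics/s6.png');snap('top','pics/t6.png')
s=cv2.imread('pics/s6.png');t=cv2.imread('pics/t6.png')
cv2.imwrite('pics/c9.png',np.hstack([cv2.resize(s[130:280,210:460],(500,300),interpolation=cv2.INTER_CUBIC),cv2.resize(t[80:280,140:340],(300,300),interpolation=cv2.INTER_CUBIC)]))
```

```text
(no output)
```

View pics/c9.png

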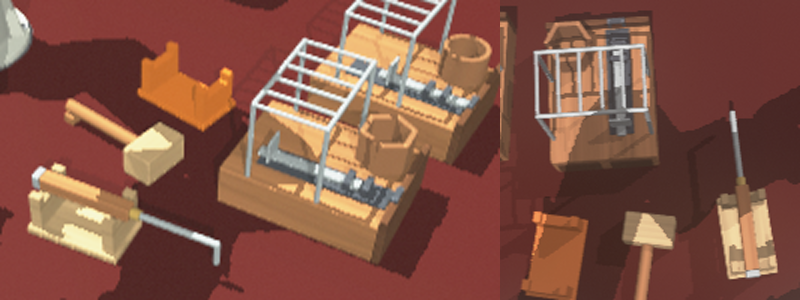

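The picture shows the rod in the pale cradle with its hook down (crop (217,255)), the hex case's bolt drawn (tab at (265,152)) and the round case's bolt still shut. The robot is clear of everything.

```bash
python3 -c "
from rig import *
print(sign_off())"
```

```text
the job is handed in; nothing more can be done
None
```

The hexagonal-tube case is open: I drew its bolt back to the stop with the hooked rod, laid the rod back in its cradle hook down, and signed off at about 20 s on the clock.

**Bolt travel:** The pull stayed at roughly 3 N while the bolt slid. At the end the tool stopped moving while the force rose to 21 N, so it reached its stop. My pixel estimate gave about 57 mm of travel against the nominal 60. I put the difference down to pixel-picking error and did not measure it further.

**Final picture:** The rod lies in the pale cradle with its hook down, the round case's bolt looks shut, and the gripper is open and clear of everything. The highest force I read was 21 N, during the pull. No check failed.

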